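Mount the carving rest in its keyed bench socket and pin it

ROBOT

A 7-joint arm with a two-finger parallel gripper is mounted at the origin on a cart in front of the work surface, level with it; the furniture and walls round the work are solid. World frame = base frame: x ahead of the robot, y to its left, z up, the work surface at z = 0. Lengths are in m, angles in rad, forces in N, time in s.
With the tool pointing down it reaches from about 0.4 to 0.925 m from the base axis. Payload 4.1 kg.
Tool frame: the origin (TCP) lies at the very end of the fingers, on their centre line; the grasp point (between the pads) lies manip.hold_point_z behind it (manip.hold_point_z is the distance from the TCP to the grasp point, in m); z points along the fingers, y is the line along which they close (so a half turn about z gives the same grasp; the last joint's range is limited). The gripper opens to 85 mm and grips with 20 to 120 N. Pads are 22 mm wide; open, the fingers measure 114 mm over their backs; the gripper's body (76 mm by 85 mm) begins 54 mm behind the grasp point. The pads swing forward as they close: fully open they stand 13 mm farther back than shut.
Start: joints at [-1.295, 0.398, 0.045, 1.537, -0.019, 1.207, -0.051], TCP at [0.238, 0.605, 0.231] pointing down, gripper open.
Joint ranges: [-2.82, 2.82], [-0.49, 2.23], [-1.37, 1.46], [0, 2.46], [-1.36, 4.5], [0.23, 2], [-2.94, 2.94]. Speed limits (rad/s): [2.57, 2.57, 3.14, 3.14, 3.14, 3.14, 3.14].

INTERFACE

Orientations are given as a unit quaternion [w, x, y, z].
In Python, from cell import manip gives the robot as it stands.
- The arm moves only by the tool arm_command, never from a script. Its argument "commands" is one flat list of numbers, 7 for each row, row after row: the shift along the tool's x, y, z in m, then the turn, a rotation vector about the tool's x, y, z in degrees, then the closure, from 0 (fully open) to 1 (shut). In form: [tx, ty, tz, rx, ry, rz, jaw, tx, ty, tz, rx, ry, rz, jaw, ...]. A call has 1 to 20 rows; each row is the pose to reach, as a shift and turn from the pose commanded when the call began, along the tool's axes at that moment; what a row does not reach only later rows make up. A row lasts 1/10 s, in which the tool goes at most 50 mm and 8.59 degrees, less where a joint would pass 70% of its speed; a pose out of reach is approached as far as the arm can. A call with a gripper value outside its range is refused whole. The fingers move at their own pace and stop on an object; "newtons" is the grip in N (left out, the last holds). Time passes only in rows, so rows that repeat a pose let the fingers close. It gives the time, the measured TCP pose, the force, the opening and the grip force at its end, in the units of the state.
- manip.get_obs(): the state, without advancing time (a new reading comes with each control period).
- manip.read_camera(name): name is "scene" or "side" or "wrist"; returns a dict with "frame" (420x560x3 uint8, red, green, blue), "z_map" (420x560 float32, m along the optical axis (not along the pixel's ray), 0 where there is no reading), "fx", "fy", "cx", "cy" (pixels), "position" and "rotation" of the camera in the world; the wrist camera has in their place "hand_eye" (4x4, takes a point from camera to tool coordinates, whose origin is the TCP and whose axes are the flange's). Camera axes: x right, y down, z forward; pixel columns grow to the right and rows downward; lengths in m; the calibration is good to about 2 mm. A picture is of the moment at which its call begins: read the wrist's pose just before it.
- manip.close_job(): hands the job in; it is judged then, once.
The state is a dict: "time": time; "qpos": joint angles; "joint_vel": joint speeds; "effort": joint torques, N m; "tool_pos": TCP position; "eef_rot": TCP orientation; "ft_force": force on the tool from outside, world axes, zero at the start; "moment": the same for the moment, N m; "gripper_width": finger opening in m; "grip_force": force on a finger pad.
Only numpy, scipy, OpenCV 4.12 (cv2) and the standard library are available. Lean on these libraries where they do the work, as an engineer would, in place of code of your own. Each camera call takes 0.05 s, during which the arm holds its last target. There are 200 camera calls.

TASK

Mount the T-shaped carving rest on the bench: set its keyed six-sided foot in the matching pocket of the grey socket and shuffle it until it drops fully home on the pocket floor. Then lock it by pushing the red-headed pin, from either side, through both ears and the hole in the post until the head is against the ear, and let go. Leave the other things on the bench where they stand.

Things in the scene. Friction and masses are not known exactly. Their poses are not given: they have to be found in the camera images.
- socket: fixed socket, bolted down: grey base plate 104 (x) x 88 (y) x 12 mm high; on it a dark six-sided collar 16 mm high (rim 28 mm above the bench) round a hexagonal pocket 43 mm across flats (flats face x, -x and every 60 deg on). Origin: centre of the plate's underside, below the pocket's middle; z up, y along the line of the ear holes; -x faces the robot within 0.4 rad
- pocket_floor (a point): centre of the pocket's floor (the plate's top), 12 mm above the socket's underside; axes as the socket's
- keyway (a point): middle of the keyway at rim height: a slot 13 mm wide cut right through the collar's -x wall down to the pocket's floor
- ear_left (a point): centre of the hole at the outer face of the ear on the socket's +y side, 35 mm out, 44 mm above the bench. Each ear is upright, 34 mm wide (x), 8 mm thick (27 to 35 mm from the pocket's centre), its top 62 mm above the bench; its round hole along y is 14 mm wide, lightly chamfered
- ear_right (a point): the same for the ear on the socket's -y side
- rest: loose carving rest, about 0.3 kg, 88 mm high, upright on the bench at the start: brass hexagonal foot 14 mm high, 40 mm across flats, square-edged so that it catches on the rim until it is in line, flats facing x, -x and every 60 deg on, so 1.5 mm of play all round in the pocket. Origin: centre of the foot's underside, at pocket_floor when seated with its x along the socket's x; z up
- rest_key (a point): outer end of the foot's key, 28 mm from the centre on the -x side, 8 mm above the underside. The key is 10 mm wide and 14 mm high; the foot goes down only with the key in the keyway
- rest_hole (a point): middle of the square cross hole (17 x 17 mm, along the rest's y) through the aluminium post (26 mm in x, 30 mm in y), 32 mm above the underside; in line with the ear holes when seated
- rest_bar (a point): middle of the beech bar on top, 75 mm above the underside: 16 mm thick (x), 64 mm long (y), 26 mm high; the place to grip, across its thickness. Axes as the rest's
- pin: loose headed pin, about 0.12 kg, lying level on its block head at the start, shank clear of the bench. Red head 40 mm long (x from -40 to 0), 16 mm wide (y), 22 mm high; grip it there, across its width. Origin: on the head's underside below the shoulder, 11 mm under the shank's axis; x along the shank toward the tip, z up
- pin_shoulder (a point): on the shank's axis at the head's shoulder, the face that comes against the ear; the steel shank is 10 mm in diameter and 78 mm long, the last 7 mm tapered to 5 mm; axes as the pin's
- pin_tip (a point): on the shank's axis at its tip, 78 mm from the shoulder
- jar: bystander: glass jar with a dark lid, 51 mm across, 63 mm high; origin at the centre of its underside
- rough_stone: bystander: rough ochre stone, 44 x 54 mm, 70 mm high; origin at the centre of its underside
- post: bystander: upright red-brown wood post, 30 x 32 mm, 75 mm high; origin at the centre of its underside
- wood_slip: bystander: flat red-brown wood block, 50 (x) x 85 (y) x 18 mm; origin at the centre of its underside
- tape: bystander: small white tape roll lying flat, 57 mm across, 19 mm high; origin at the centre of its underside
- disc: bystander: small carved disc, 39 mm across, 12 mm high; origin at the centre of its underside
There are look-alikes about, which are no part of the job. Of the things that look like the pin, the larger one is meant.

How it is judged:
By the outcome, as a careful person would: the job done as asked, in the order asked, and still so for the second after the job is handed in, with the robot touching nothing.
It also fails if it takes over 54 s, if anything falls off the work surface, if the arm or the gripper's body presses on something with over 40 N, if the wrist force passes 120 N, or if a joint passes its speed limit or range.

## Working session

There is one attempt and no reset: what is moved stays moved. The work goes in short steps, Python scripts to look and compute and a tool call to move; the robot and the scene stay as the last step left them, time stands still between calls to the robot, and variables do not carry over. Pictures are saved under pics/ and viewed, at most 10 in all, crops included, and the job is handed in when it is done.

Besides the shell and the picture viewer there is one more tool, called after "Call:" as a command line: name --argument value ..., lists and objects as JSON in quotes. arm_command: Moves the arm, as the interface text tells. Its arguments: {"type":"object","properties":{"commands":{"type":"array","items":{"type":"number"}},"newtons":{"type":"number"}},"required":["commands"]}

```bash
mkdir -p pics; ls
cat > h.py <<'E'
import numpy as np, cv2, pickle
from cell import manip
from scipy.spatial.transform import Rotation as R
def rot(q): return R.from_quat([q[1],q[2],q[3],q[0]]).as_matrix()
def snap(name,fn=None):
    o=manip.get_obs(); c=manip.read_camera(name)
    if 'hand_eye' in c:
        T=np.eye(4);T[:3,:3]=rot(o['eef_rot']);T[:3,3]=o['tool_pos'];T=T@np.array(c['hand_eye'])
    else:
        T=np.eye(4);r=np.array(c['rotation']);T[:3,:3]=r if r.shape==(3,3) else rot(r);T[:3,3]=c['position']
    c['T']=T
    z=c['z_map'];v,u=np.mgrid[:z.shape[0],:z.shape[1]]
    P=np.stack([(u-c['cx'])/c['fx']*z,(v-c['cy'])/c['fy']*z,z],-1)@T[:3,:3].T+T[:3,3]
    P[z==0]=np.nan; c['P']=P
    if fn: cv2.imwrite(f'pics/{fn}.png',c['frame'][:,:,::-1]); pickle.dump(c,open(f'pics/{fn}.pkl','wb'))
    return c
def load(fn): return pickle.load(open(f'pics/{fn}.pkl','rb'))
def totool(p):
    "world point -> tool coords"
    o=manip.get_obs(); return rot(o['eef_rot']).T@(np.array(p)-o['tool_pos'])
E
python3 - <<'E'
from h import *
print(manip.hold_point_z); o=manip.get_obs(); print(o['tool_pos'],o['eef_rot'],o['gripper_width'],o['time']); print(rot(o['eef_rot']).round(3))
for n in ['scene','side']:
    c=snap(n,n); print(n,c['T'].round(3))
a=np.vstack([load('scene')['frame'],load('side')['frame']])
E
```

```text
pics
0.0187
[0.23769403 0.60429457 0.23026341] [-1.23727904e-04  1.86246123e-01  9.82502629e-01 -9.74752081e-04] 0.0854462419785737 0.0
[[-0.931  0.366 -0.001]
 [ 0.366  0.931 -0.002]
 [-0.    -0.002 -1.   ]]
scene [[-0.959 -0.167  0.229  0.3  ]
 [-0.283  0.559 -0.779  0.791]
 [ 0.002 -0.812 -0.584  0.658]
 [ 0.     0.     0.     1.   ]]
side [[ 0.88  -0.321  0.35   0.035]
 [-0.475 -0.602  0.642 -0.91 ]
 [ 0.004 -0.731 -0.682  1.056]
 [ 0.     0.     0.     1.   ]]
```

View pics/scene.png

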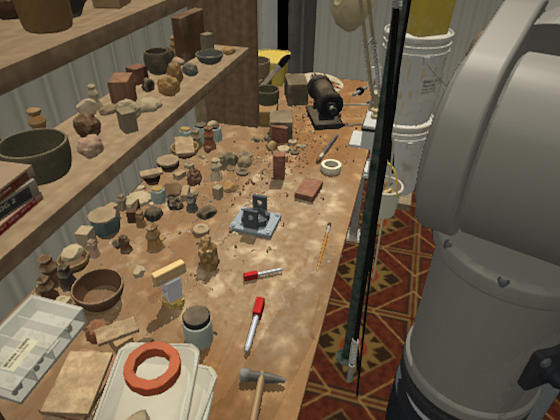

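View pics/side.png

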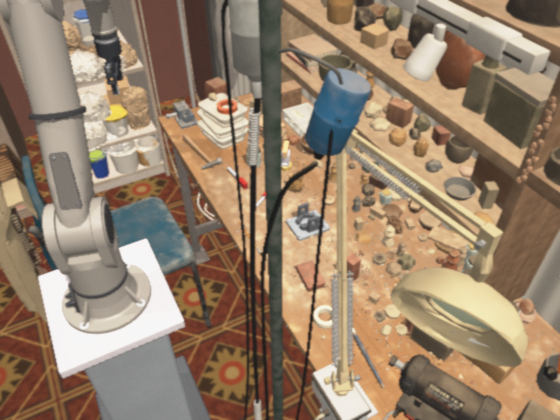

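The scene camera shows the socket at about (257,218), the T-rest at (172,283), two red-headed pins (head (259,306) and head (250,275)), the jar at (197,325) and the stone at (207,255). The side view is mostly hidden by a lamp.

Run:
```python
from h import *
c=load('scene'); P=c['P']
for n,(u,v) in dict(earL=(262,200),earR=(248,212),plateA=(233,224),plateB=(265,235),plateC=(281,213),bar1=(153,280),bar2=(184,264),post=(173,290),pinAhead1=(259,301),pinAhead2=(256,315),pinAtip=(250,345),pinAsh=(254,330),pinBhead=(250,275),pinBtip=(280,270),jar=(197,313),stone=(207,250),slip=(308,189),benchedge=(310,330)).items(): print(n,P[v,u].round(3))
cv2.imwrite('pics/crop.png',cv2.resize(c['frame'][185:365,130:350,::-1],None,fx=3.3,fy=3.3,interpolation=cv2.INTER_CUBIC))
```

```text
earL [ 0.576 -0.048  0.053]
earR [0.59  0.013 0.057]
plateA [0.628 0.015 0.017]
plateB [0.547 0.024 0.009]
plateC [ 0.537 -0.077  0.003]
bar1 [0.676 0.287 0.078]
bar2 [0.638 0.237 0.083]
post [0.65  0.27  0.043]
pinAhead1 [0.493 0.233 0.024]
pinAhead2 [0.49  0.261 0.016]
pinAtip [0.48  0.325 0.013]
pinAsh [0.484 0.292 0.013]
pinBhead [0.535 0.163 0.015]
pinBtip [0.482 0.126 0.009]
jar [0.575 0.324 0.063]
stone [0.627 0.161 0.058]
slip [ 0.493 -0.176  0.02 ]
benchedge [ 0.389  0.253 -0.   ]
```

View pics/crop.png

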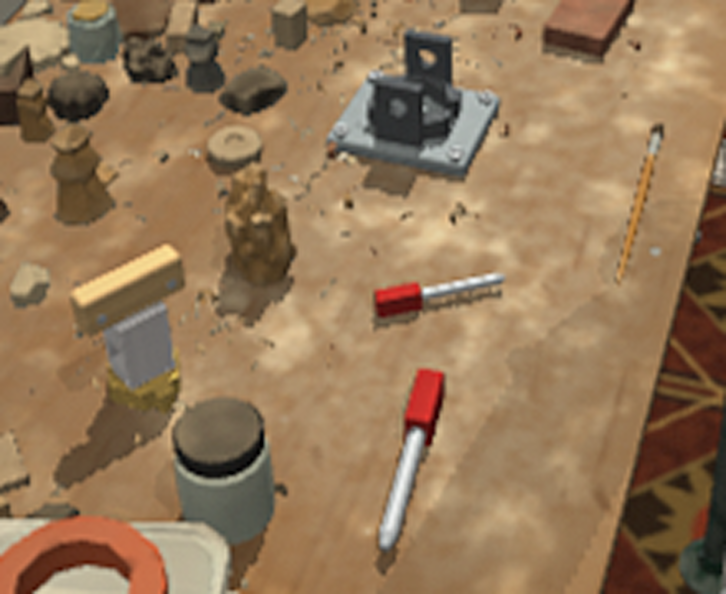

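The crop shows the long pin with its head at (425,400), tip at (387,545), pointing roughly +y. The short look-alike is at (440,290). The rest's bar runs (75,300)–(180,260), and the key isn't visible from here. Next I'll get the wrist camera geometry and move above the rest for a close look.

Run:
```python
from h import *
c=manip.read_camera('wrist'); print(np.array(c['hand_eye']).round(3),c['fx'],c['cx'],c['cy'])
for p in [(0.655,0.262,.3),(0.58,0.14,.42)]: print(totool(p).round(3))
c=load('scene');P=c['P']
# plate fit from scene depth
m=(P[...,2]>.008)&(P[...,2]<.02)&(P[...,0]>.48)&(P[...,0]<.66)&(P[...,1]>-.1)&(P[...,1]<.07)
q=P[m][:,:2].astype(np.float32); print(len(q),cv2.minAreaRect(q),q.mean(0))
```

```text
[[-0.001 -0.954 -0.301  0.077]
 [ 1.    -0.    -0.001  0.001]
 [ 0.001 -0.301  0.954 -0.143]
 [ 0.     0.     0.     1.   ]] 366.1735655691659 281.1503321388864 211.30456911311475
[-0.514 -0.166 -0.069]
[-0.488 -0.307 -0.189]
691 ((0.5874756574630737, -0.003185287117958069), (0.14724884927272797, 0.13338491320610046), 87.6917495727539) [ 0.579205  -0.0067572]
```

Run:
```python
from h import *
Q=np.vstack([load(n)['P'].reshape(-1,3) for n in('scene','side')]); Q=Q[np.isfinite(Q).all(1)]
m=(Q[:,2]>.15)&(Q[:,2]<.9)&(Q[:,0]>.15)&(Q[:,0]<.85)&(Q[:,1]>-.6)&(Q[:,1]<.7); Q=Q[m]
H,xe,ye=np.histogram2d(Q[:,0],Q[:,1],bins=[np.arange(.15,.9,.1),np.arange(-.6,.75,.1)]); print(H.astype(int))
for i in range(7):
  for j in range(13):
    k=(abs(Q[:,0]-xe[i]-.05)<.05)&(abs(Q[:,1]-ye[j]-.05)<.05)
    if k.sum()>8: print(xe[i].round(2),ye[j].round(2),np.percentile(Q[k][:,2],[0,50,100]).round(2))
print(totool((.56,.19,.38)))
```

```text
[[    0     0     0     0     0     0     0     0     0     0     0  2348
  16782]
 [    0   157  5020  5460  2556     0     0     0     0     0     0  3340
  33650]
 [ 1576  3810  4936   523     7     0     0     0     0     0     0     0
      0]
 [ 2515  1153   423     0     0     0     0     0     0     0   241   309
      0]
 [    0     0     0     0     0     0     0     0     0     0   268   192
      0]
 [ 2946  3272  2188  2882   636   491   720   868  1161  1520    35     0
      0]
 [ 2972  6084  6962  4722  2805  2921  3591  4116  6372  6137  2801   554
      0]]
0.15 0.5 [0.24 0.49 0.62]
0.15 0.6 [0.27 0.5  0.61]
0.25 -0.5 [0.15 0.22 0.32]
0.25 -0.4 [0.15 0.59 0.81]
0.25 -0.3 [0.15 0.49 0.8 ]
0.25 -0.2 [0.15 0.58 0.77]
0.25 0.5 [0.32 0.61 0.62]
0.25 0.6 [0.24 0.57 0.61]
0.35 -0.6 [0.15 0.38 0.49]
0.35 -0.5 [0.15 0.33 0.69]
0.35 -0.4 [0.16 0.63 0.78]
0.35 -0.3 [0.15 0.58 0.77]
0.45 -0.6 [0.31 0.4  0.59]
0.45 -0.5 [0.55 0.56 0.59]
0.45 -0.4 [0.55 0.58 0.69]
0.45 0.4 [0.15 0.15 0.15]
0.45 0.5 [0.15 0.15 0.16]
0.55 0.4 [0.15 0.15 0.15]
0.55 0.5 [0.15 0.15 0.15]
0.65 -0.6 [0.15 0.5  0.67]
0.65 -0.5 [0.15 0.68 0.72]
0.65 -0.4 [0.46 0.7  0.72]
0.65 -0.3 [0.46 0.65 0.72]
0.65 -0.2 [0.46 0.67 0.7 ]
0.65 -0.1 [0.46 0.47 0.49]
0.65 -0.0 [0.46 0.48 0.49]
0.65 0.1 [0.46 0.48 0.49]
0.65 0.2 [0.46 0.48 0.49]
0.65 0.3 [0.46 0.48 0.49]
0.65 0.4 [0.46 0.47 0.49]
0.75 -0.6 [0.15 0.34 0.61]
0.75 -0.5 [0.15 0.49 0.76]
0.75 -0.4 [0.24 0.51 0.75]
0.75 -0.3 [0.24 0.49 0.72]
0.75 -0.2 [0.24 0.29 0.61]
0.75 -0.1 [0.24 0.29 0.53]
0.75 -0.0 [0.24 0.31 0.53]
0.75 0.1 [0.24 0.47 0.55]
0.75 0.2 [0.24 0.48 0.55]
0.75 0.3 [0.24 0.3  0.52]
0.75 0.4 [0.24 0.27 0.49]
0.75 0.5 [0.15 0.34 0.42]
[-0.45157225 -0.26795958 -0.14905627]
```

Call:
arm_command --commands '[-0.05,-0.03,-0.1,0,0,0,0,-0.45,-0.268,-0.149,0,0,0,0,-0.45,-0.268,-0.149,0,0,0,0,-0.45,-0.268,-0.149,0,0,0,0,-0.45,-0.268,-0.149,0,0,0,0,-0.45,-0.268,-0.149,0,0,0,0,-0.45,-0.268,-0.149,0,0,0,0,-0.45,-0.268,-0.149,0,0,0,0,-0.45,-0.268,-0.149,0,0,0,0,-0.45,-0.268,-0.149,0,0,0,0,-0.45,-0.268,-0.149,0,0,0,0,-0.45,-0.268,-0.149,0,0,0,0,-0.45,-0.268,-0.149,0,0,0,0,-0.45,-0.268,-0.149,0,0,0,0,-0.45,-0.268,-0.149,0,0,0,0,-0.45,-0.268,-0.149,0,0,0,0,-0.45,-0.268,-0.149,0,0,0,0]'

```text
time: 1.85
tool_pos: [0.5579, 0.1921, 0.3801]
eef_rot: [-0.0, 0.185, 0.983, 0.0]
ft_force: [0.2, -0.0, 0.1]
gripper_width: 0.0855
grip_force: 0.0
```

Run:
```python
from h import *
o=manip.get_obs(); print(o['time'],o['tool_pos'],o['qpos'].round(2) if hasattr(o['qpos'],'round') else o['qpos'])
c=snap('wrist','w1')
cv2.imwrite('pics/w1big.png',cv2.resize(c['frame'][:,:,::-1],None,fx=1.42,fy=1.42,interpolation=cv2.INTER_CUBIC))
```

```text
1.85 [0.55791697 0.19206678 0.38013019] [-0.68  0.23  0.35  1.46 -0.08  1.47  0.86]
```

View pics/w1big.png

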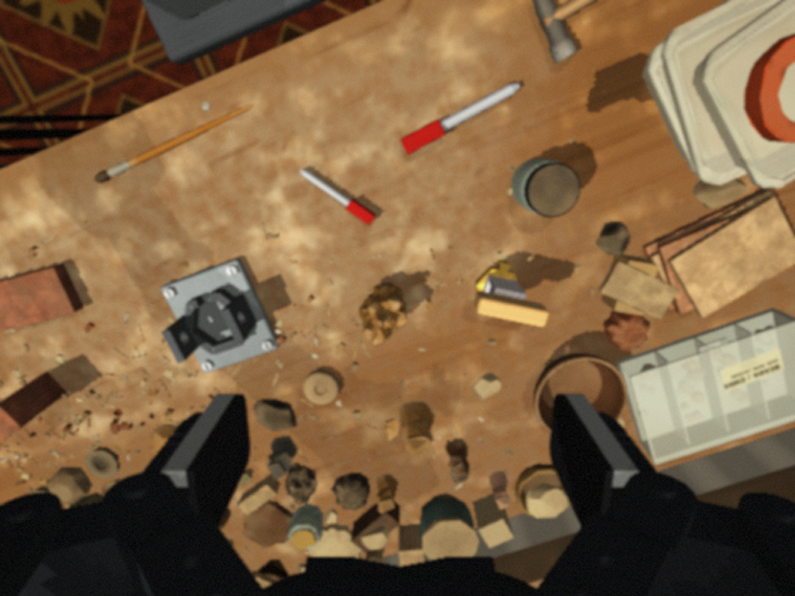

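The overhead view shows the socket plate centred near (218,315), its corners near (165,290), (238,260), (275,345) and (207,370). The big pin runs from head (405,145) to tip (520,87), the rest's bar from (478,305) to (546,318), and its foot sits near (495,278). Next, enlarged crops of each.

Run:
```python
from h import *
c=load('w1');f=c['frame'][:,:,::-1]
a=f[165:245,315:405]; b=f[175:267,105:205]; d=f[50:115,275:375]
A=cv2.resize(a,(400,356),interpolation=cv2.INTER_CUBIC);B=cv2.resize(b,(400,368),interpolation=cv2.INTER_CUBIC)
M=np.zeros((600,800,3),np.uint8);M[:356,:400]=A;M[:368,400:]=B
D=cv2.resize(d,(350,228),interpolation=cv2.INTER_CUBIC);M[370:598,:350]=D
cv2.imwrite('pics/mont.png',M)
P=c['P'];
# bar top
m=(P[...,2]>.077)&(P[...,2]<.096)&(np.hypot(P[...,0]-.65,P[...,1]-.262)<.06)
q=P[m][:,:2].astype(np.float32);print('bar',len(q),cv2.minAreaRect(q),P[m].mean(0))
# plate
m=(P[...,2]>.007)&(P[...,2]<.017)&(np.hypot(P[...,0]-.58,P[...,1]+.015)<.09)
q=P[m][:,:2].astype(np.float32);print('plate',len(q),cv2.minAreaRect(q),P[m].mean(0))
# red pixels
F=c['frame'].astype(int);r=(F[...,0]>130)&(F[...,1]<70)&(P[...,2]>.008)
r[:,:275]=0;r[115:]=0;r[:,380:]=0
q=P[r];print('red',len(q),cv2.minAreaRect(q[:,:2].astype(np.float32)),q.mean(0),np.median(q[:,2]))
v,u=np.nonzero(r);print(u.min(),u.max(),v.min(),v.max())
```

```text
bar 701 ((0.6614542603492737, 0.2594355046749115), (0.0635610967874527, 0.016494758427143097), 56.024940490722656) [0.65969326 0.2592957  0.08730379]
plate 2705 ((0.5921193957328796, -0.002773493528366089), (0.14790213108062744, 0.12263248860836029), 70.42676544189453) [ 0.58334058 -0.0146294   0.01283615]
red 353 ((0.4949168562889099, 0.23974229395389557), (0.015364918857812881, 0.03881152346730232), 5.474961280822754) [0.49461874 0.23975297 0.02258612] 0.02259762063218529
283 312 85 108
```

View pics/mont.png

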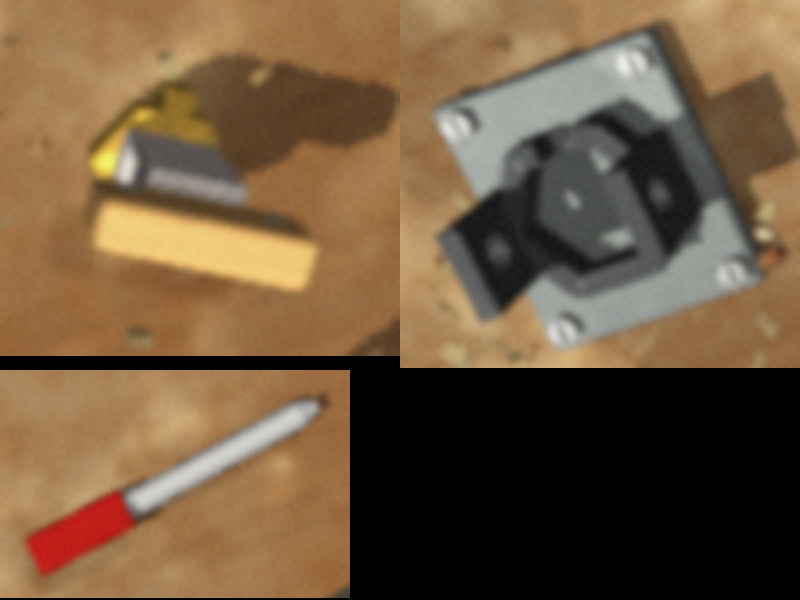

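The crops show the key pointing up at (180,92), that is toward the robot and +y. The plate corners in the crop are (435,108), (655,28), (762,280), (555,345). The pin's shoulder is at (130,505) and its tip at (320,402).

```bash
cat >> h.py <<'E'
def ray(c,u,v,z):
    d=c['T'][:3,:3]@np.array([(u-c['cx'])/c['fx'],(v-c['cy'])/c['fy'],1]);p=c['T'][:3,3];return p+d*(z-p[2])/d[2]
def proj(c,p):
    q=c['T'][:3,:3].T@(np.array(p)-c['T'][:3,3]);return np.array([c['cx']+c['fx']*q[0]/q[2],c['cy']+c['fy']*q[1]/q[2]])
E
python3 - <<'E'
from h import *
c=load('w1')
k=np.array([ray(c,105+(u-400)/4-.4,175+v/4-.4,.012)[:2] for u,v in [(435,108),(655,28),(762,280),(555,345)]])
print(k.round(4),'c',k.mean(0)); 
for i in range(4): d=k[(i+1)%4]-k[i];print(np.hypot(*d),np.degrees(np.arctan2(*d[::-1])))
# collar/ears from depth
P=c['P']
for lo,hi in((.02,.034),(.055,.068)):
    m=(P[...,2]>lo)&(P[...,2]<hi)&(np.hypot(P[...,0]-.58,P[...,1]+.015)<.07);q=P[m][:,:2].astype(np.float32);print(len(q),cv2.minAreaRect(q),q.mean(0))
s=3.5
sh=ray(c,275+130/s-.4,50+(505-370)/s-.4,.011);tp=ray(c,275+320/s-.4,50+(402-370)/s-.4,.011)
print('pin',sh,tp,np.linalg.norm(tp-sh),np.degrees(np.arctan2(*(tp-sh)[1::-1])))
m=(abs(P[...,2])<.02)&(P[...,0]>.45)&(P[...,0]<.7)&(P[...,1]>.1)&(P[...,1]<.3);print('bench z',np.median(P[...,2][m]))
o=manip.get_obs();Rm=rot(o['eef_rot']);print(Rm.round(3));print('rest tool',totool((.6608,.2594,.2)),totool((.6608,.2594,.0563)))
E
```

```text
[[ 0.5343 -0.0603]
 [ 0.5367  0.0275]
 [ 0.6386  0.0213]
 [ 0.6341 -0.064 ]] c [ 0.58592948 -0.01885051]
0.08783568031338623 88.40137420592413
0.10204121509517511 -3.483263489859836
0.08541404751889076 -93.04363785295324
0.09983620592373565 177.88081047060436
749 ((0.5872371792793274, -0.01827024668455124), (0.06899890303611755, 0.061235278844833374), 89.0592269897461) [ 0.58560455 -0.02224538]
426 ((0.5871655941009521, -0.019544459879398346), (0.07129377871751785, 0.034233637154102325), 88.43255615234375) [ 0.58662796 -0.0194563 ]
pin [0.49243186 0.26141396 0.011     ] [0.48406245 0.33929414 0.011     ] 0.07832860050869848 96.1337569925566
bench z 0.0008175622461097376
[[-0.931  0.364 -0.   ]
 [ 0.364  0.931  0.   ]
 [ 0.     0.    -1.   ]]
rest tool [-0.07105774  0.10038704  0.18019812] [-0.07110475  0.10036646  0.32389811]
```

Call:
arm_command --commands '[-0.071,0.1,0.1,0,0,-77.4,0.45,-0.071,0.1,0.15,0,0,-77.4,0.45,-0.071,0.1,0.18,0,0,-77.4,0.45,-0.071,0.1,0.18,0,0,-77.4,0.45,-0.071,0.1,0.18,0,0,-77.4,0.45,-0.071,0.1,0.18,0,0,-77.4,0.45,-0.071,0.1,0.18,0,0,-77.4,0.45,-0.071,0.1,0.18,0,0,-77.4,0.45,-0.071,0.1,0.18,0,0,-77.4,0.45,-0.071,0.1,0.18,0,0,-77.4,0.45,-0.071,0.1,0.18,0,0,-77.4,0.45,-0.071,0.1,0.18,0,0,-77.4,0.45]'

```text
time: 3.1
tool_pos: [0.6612, 0.258, 0.2003]
eef_rot: [0.0, -0.468, 0.884, 0.0]
ft_force: [0.1, 0.2, -0.5]
gripper_width: 0.0471
grip_force: 0.0
```

Run:
```python
from h import *
o=manip.get_obs(); print(o['time'],o['tool_pos'],o['gripper_width'],np.round(o['qpos'],2)); print(rot(o['eef_rot']).round(3))
c=snap('wrist','w2');P=c['P']
m=(P[...,2]>.082)&(P[...,2]<.096)&(np.hypot(P[...,0]-.66,P[...,1]-.26)<.06)
q=P[m][:,:2].astype(np.float32);print('bar',len(q),cv2.minAreaRect(q),P[m].mean(0)); r=cv2.minAreaRect(q)
print(totool((*r[0],.0563)))
```

```text
3.1 [0.66123329 0.25803543 0.20034676] 0.04710178954257771 [-0.47  0.53  0.06  1.41 -0.03  1.2   2.14]
[[-0.562 -0.827  0.   ]
 [-0.827  0.562  0.   ]
 [-0.    -0.    -1.   ]]
bar 1780 ((0.6613442301750183, 0.2593770921230316), (0.06373266875743866, 0.015344075858592987), 56.32556915283203) [0.66028498 0.25808517 0.08824491]
[-0.00119333  0.00070746  0.14401677]
```

View pics/w2.png

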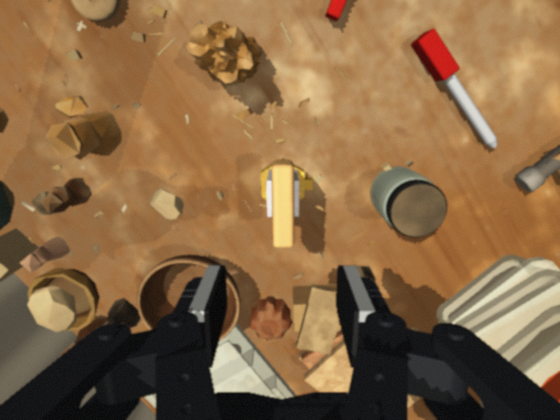

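The key faces the camera side as expected, and the bar is centred under the jaws at (283,205). q7 would run out at the socket in this orientation, so I'll use the half-turned grasp.

Call:
arm_command --commands '[-0.001,0.001,0,0,0,90,0.45,-0.001,0.001,0,0,0,90,0.45,-0.001,0.001,0,0,0,90,0.45,-0.001,0.001,0,0,0,90,0.45,-0.001,0.001,0,0,0,90,0.45,-0.001,0.001,0,0,0,90,0.45,-0.001,0.001,0,0,0,90,0.45,-0.001,0.001,0,0,0,90,0.45,-0.001,0.001,0,0,0,170,0.45,-0.001,0.001,0,0,0,170,0.45,-0.001,0.001,0,0,0,170,0.45,-0.001,0.001,0,0,0,170,0.45,-0.001,0.001,0,0,0,170,0.45,-0.001,0.001,0.03,0,0,180,0.45,-0.001,0.001,0.05,0,0,180,0.45,-0.001,0.001,0.05,0,0,180,0.45,-0.001,0.001,0.05,0,0,180,0.45,-0.001,0.001,0.05,0,0,180,0.45,-0.001,0.001,0.05,0,0,180,0.45,-0.001,0.001,0.05,0,0,180,0.45]'

```text
time: 5.15
tool_pos: [0.6609, 0.2598, 0.1504]
eef_rot: [-0.0, 0.85, 0.527, 0.0]
ft_force: [-0.0, 0.1, -0.5]
gripper_width: 0.0469
grip_force: 0.0
```

Run:
```python
from h import *
o=manip.get_obs(); print(o['tool_pos'],np.round(o['qpos'],2)); print(rot(o['eef_rot']).round(3),totool((.6613,.2592,.0563)))
```

```text
[0.66093621 0.25976862 0.15044858] [-0.88  0.67  0.71  1.47 -0.46  1.16 -0.56]
[[ 0.444  0.896  0.   ]
 [ 0.896 -0.444  0.   ]
 [ 0.     0.    -1.   ]] [-0.00038069  0.00056277  0.09414855]
```

Call:
arm_command --commands '[0,0.0005,0.03,0,0,7.3,0.45,0,0.0005,0.06,0,0,7.3,0.45,0,0.0005,0.085,0,0,7.3,0.45,0,0.0005,0.094,0,0,7.3,0.45,0,0.0005,0.094,0,0,7.3,0.45,0,0.0005,0.094,0,0,7.3,1,0,0.0005,0.094,0,0,7.3,1,0,0.0005,0.094,0,0,7.3,1,0,0.0005,0.094,0,0,7.3,1,0,0.0005,0.094,0,0,7.3,1,0,0.0005,0.094,0,0,7.3,1,0,0.0005,0.06,0,0,7.3,1,0,0.0005,0.03,0,0,7.3,1,0,0.0005,0.0,0,0,7.3,1,0,0.0005,0.0,0,0,7.3,1]' --newtons 60

```text
time: 6.65
tool_pos: [0.6645, 0.2591, 0.1551]
eef_rot: [0.001, 0.88, 0.475, 0.004]
ft_force: [1.2, -0.0, -2.9]
gripper_width: 0.0234
grip_force: 59.8
```

Run:
```python
from h import *
o=manip.get_obs(); print(o['tool_pos'],np.round(o['qpos'],2)); print(rot(o['eef_rot']).round(3),totool((.5872,-.019,.0)),o['ft_force'])
c=snap('scene','s2'); P=c['P']
# rest's bar now: points near tool
t=o['tool_pos'];m=(np.hypot(P[...,0]-t[0],P[...,1]-t[1])<.05)&(P[...,2]<t[2]+.03)&(P[...,2]>.03)
print(m.sum(), P[m][:,2].min(),P[m][:,2].max())
u,v=proj(c,t).astype(int);print(u,v)
cv2.imwrite('pics/s2c.png',cv2.resize(c['frame'][v-70:v+90,u-80:u+80,::-1],None,fx=3,fy=3,interpolation=cv2.INTER_CUBIC))
```

```text
[0.6645448  0.25911505 0.1551424 ] [-0.9   0.68  0.74  1.47 -0.48  1.17 -0.66]
[[ 0.549  0.836  0.008]
 [ 0.836 -0.549  0.003]
 [ 0.007  0.005 -1.   ]] [-0.27603314  0.08708388  0.15369276] [ 1.17134893 -0.01317438 -2.89528481]
1040 0.09691005662948893 0.1850280550302572
160 238
```

View pics/s2c.png

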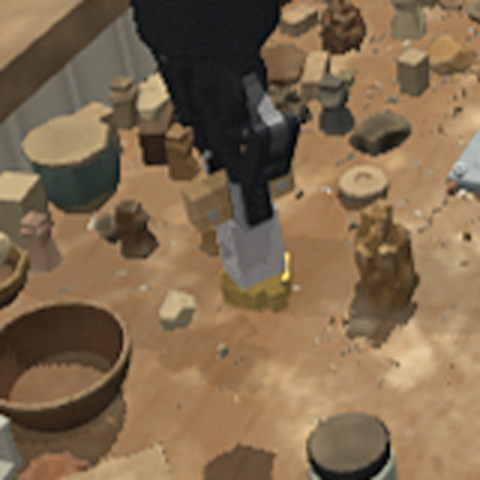

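The width of 23.4 mm suggests the fingertips also caught the wider post below the bar. I'll set it down and regrip about 10 mm higher, on the bar only.

Call:
arm_command --commands '[0,0,0.05,0,0,0,1,0,0,0.08,0,0,0,1,0,0,0.09,0,0,0,1,0,0,0.094,0,0,0,1,0,0,0.094,0,0,0,0.45,0,0,0.094,0,0,0,0.45,0,0,0.094,0,0,0,0.45,0,0,0.083,0,0,0,0.45,0,0,0.083,0,0,0,0.45]' --newtons 60

```text
time: 7.6
tool_pos: [0.6628, 0.2591, 0.069]
eef_rot: [0.0, 0.88, 0.475, 0.001]
ft_force: [-0.3, -0.3, -0.1]
gripper_width: 0.0468
grip_force: 0.0
```

Call:
arm_command --commands '[0,0,0,0,0,0,0.6,0,0,0,0,0,0,0.8,0,0,0,0,0,0,1,0,0,0,0,0,0,1,0,0,0,0,0,0,1,0,0,0,0,0,0,1]' --newtons 60

```text
time: 8.2
tool_pos: [0.6612, 0.2593, 0.0672]
eef_rot: [-0.0, 0.88, 0.475, -0.0]
ft_force: [-1.0, 0.5, 1.7]
gripper_width: 0.0147
grip_force: 63.5
```

Run:
```python
from h import *
o=manip.get_obs();Rm=rot(o['eef_rot']);print(Rm.round(4),np.degrees(np.arctan2(Rm[1,1],Rm[0,1])));print(totool((.5872,-.019,.2)))
```

```text
[[ 5.483e-01  8.363e-01 -5.000e-04]
 [ 8.363e-01 -5.483e-01  3.000e-04]
 [ 0.000e+00 -6.000e-04 -1.000e+00]] -33.24722743347525
[-0.27335326  0.09059426 -0.13284439]
```

Call:
arm_command --commands '[0,0,-0.04,0,0,0,1,0,0,-0.08,0,0,0,1,0,0,-0.13,0,0,0,1,0,0,-0.133,0,0,0,1,-0.035,0.012,-0.133,0,0,-6,1,-0.07,0.024,-0.133,0,0,-12,1,-0.11,0.037,-0.133,0,0,-18,1,-0.15,0.05,-0.133,0,0,-24,1,-0.19,0.063,-0.133,0,0,-28,1,-0.23,0.076,-0.133,0,0,-31.2,1,-0.26,0.086,-0.133,0,0,-31.2,1,-0.273,0.0906,-0.133,0,0,-31.2,1,-0.273,0.0906,-0.133,0,0,-31.2,1,-0.273,0.0906,-0.133,0,0,-31.2,1,-0.273,0.0906,-0.133,0,0,-31.2,1]'

```text
time: 9.7
tool_pos: [0.5881, -0.016, 0.1998]
eef_rot: [-0.0, 0.718, 0.696, 0.0]
ft_force: [-0.9, 1.1, -4.3]
gripper_width: 0.0147
grip_force: 63.0
```

Run:
```python
from h import *
o=manip.get_obs();Rm=rot(o['eef_rot']);t=o['tool_pos'];print(t,np.round(o['qpos'],2),np.degrees(np.arctan2(Rm[1,1],Rm[0,1])),Rm[:,2].round(4))
c=snap('scene','s3');w=snap('wrist','w3');P=w['P']
for lo,hi in((.055,.07),):
    m=(P[...,2]>lo)&(P[...,2]<hi)&(np.hypot(P[...,0]-.587,P[...,1]+.019)<.06);q=P[m][:,:2].astype(np.float32);print('ears',len(q),cv2.minAreaRect(q) if len(q)>9 else 0)
m=(P[...,2]>.007)&(P[...,2]<.017)&(np.hypot(P[...,0]-.587,P[...,1]+.019)<.09);q=P[m][:,:2].astype(np.float32);print('plate',len(q))
u,v=proj(c,(.587,-.019,.08)).astype(int)
A=cv2.resize(c['frame'][v-60:v+60,u-60:u+60,::-1],(540,540),interpolation=cv2.INTER_CUBIC)
B=cv2.resize(w['frame'][:,:,::-1],(260,195))
M=np.zeros((540,800,3),np.uint8);M[:,:540]=A;M[:195,540:]=B;cv2.imwrite('pics/s3c.png',M);print(u,v)
```

```text
[ 0.58809909 -0.01600841  0.19976037] [-0.6   0.39  0.72  1.74 -0.29  1.12  0.18] -1.8412219983903009 [-3.0e-04  1.1e-03 -1.0e+00]
ears 523 ((0.5880303382873535, 0.01082500908523798), (0.008628777228295803, 0.03347451984882355), 88.99000549316406)
plate 6609
253 196
```

View pics/s3c.png

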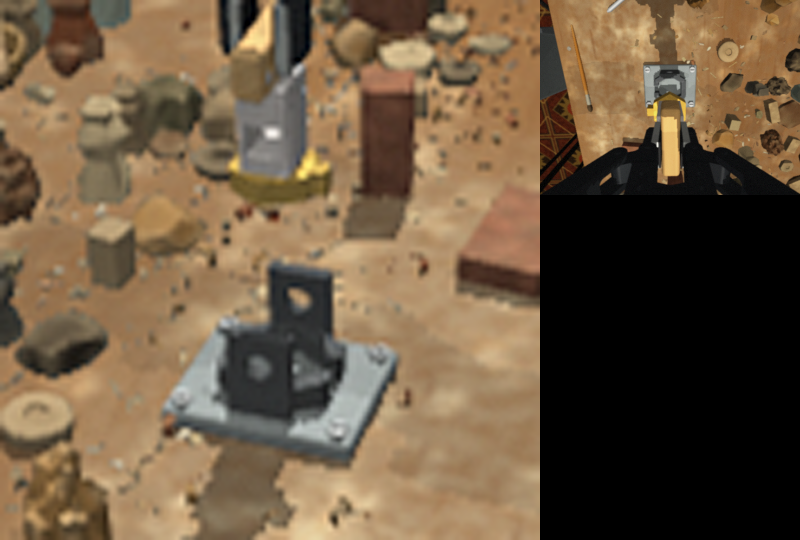

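Upright in the jaws, key toward the robot; the socket is directly below at (285,390), with the wrist view showing both bar and collar. I'll check the bar's offset in the gripper.

Run:
```python
from h import *
w=load('w3');P=w['P'];t=np.array([ 0.58809909,-0.01600841,0.19976037]);a=np.radians(-1.84);R2=np.array([[np.cos(a),np.sin(a)],[-np.sin(a),np.cos(a)]])
L=P.copy();L[...,:2]=(P[...,:2]-t[:2])@R2.T
# rest frame: L x = rest x, L y = rest y rel to TCP
for n,lo,hi in(('bar',.212,.232),('foot',.135,.155),('post',.16,.19)):
    m=(L[...,2]>lo)&(L[...,2]<hi)&(abs(L[...,0])<.035)&(abs(L[...,1])<.05);q=L[m]
    F=w['frame'][m].astype(int);b=(F[:,0]-F[:,2]>40) if n!='post' else F[:,0]>90;q=q[b]
    print(n,len(q),np.percentile(q,[1,50,99],axis=0).round(4).tolist() if len(q) else '')
```

```text
bar 6072 [[-0.0072, -0.032, 0.2136], [0.0003, 0.0035, 0.2214], [0.0081, 0.0297, 0.223]]
foot 1664 [[-0.0282, -0.0137, 0.1363], [-0.0079, 0.0077, 0.1475], [0.0189, 0.02, 0.1493]]
post 147 [[-0.0133, 0.0118, 0.1605], [-0.01, 0.0124, 0.1779], [0.0125, 0.0131, 0.1898]]
```

Run:
```python
from h import *
o=manip.get_obs();Rm=rot(o['eef_rot']);print(o['tool_pos'],np.degrees(np.arctan2(Rm[1,1],Rm[0,1])),totool((.5872,-.0188,.105)))
```

```text
[ 0.58798608 -0.01661594  0.19989275] -1.861047558390646 [-0.00224731 -0.00068466  0.09489206]
```

Call:
arm_command --commands '[0,0,0.04,0,0,0,1,0,0,0.08,0,0,0,1,0,0,0.095,0,0,0,1,0,0,0.095,0,0,0,1,0,0,0.095,0,0,0,1,0,0,0.095,0,0,0,1]'

```text
time: 10.4
tool_pos: [0.5894, -0.0191, 0.1075]
eef_rot: [0.001, 0.72, 0.694, 0.002]
ft_force: [-0.5, 0.2, -2.8]
gripper_width: 0.0142
grip_force: 63.0
```

Run:
```python
from h import *
o=manip.get_obs();Rm=rot(o['eef_rot']);print(o['tool_pos'],np.degrees(np.arctan2(Rm[1,1],Rm[0,1])),totool((.5872,-.0188,.0954)),o['joint_vel'])
```

```text
[ 0.5894345  -0.01909242  0.10745905] -2.0542712896858566 [ 0.00020788 -0.00229393  0.01204964] [ 0.000254   -0.00438248  0.00095394  0.00365085 -0.00362635 -0.00132292
  0.00237377]
```

Call:
arm_command --commands '[0,-0.002,0.004,0,0,0,1,0,-0.002,0.007,0,0,0,1,0,-0.002,0.01,0,0,0,1,0,-0.002,0.012,0,0,0,1,0,-0.002,0.014,0,0,0,1,0,-0.002,0.014,0,0,0,1,0,-0.002,0.014,0,0,0,1]'

```text
time: 11.1
tool_pos: [0.5863, -0.0185, 0.0915]
eef_rot: [0.0, 0.72, 0.694, 0.001]
ft_force: [1.3, 1.0, -1.8]
gripper_width: 0.0147
grip_force: 63.1
```

Run:
```python
from h import *
o=manip.get_obs();Rm=rot(o['eef_rot']);print(o['tool_pos'],np.degrees(np.arctan2(Rm[1,1],Rm[0,1])),totool((.5872,-.0188,.0794)),o['ft_force'],o['moment'],Rm[:,2])
```

```text
[ 0.58628172 -0.01854645  0.09145509] -2.0467516583436276 [-0.00022523  0.0009063   0.01205656] [ 1.26497534  0.99007322 -1.77840363] [ 0.18632325 -0.34735478  0.01607612] [ 1.70898679e-03  3.23335043e-04 -9.99998487e-01]
```

Call:
arm_command --commands '[0,0.0005,0.004,0,0,0,1,0,0.0005,0.008,0,0,0,1,0,0.0005,0.011,0,0,0,1,0,0.0005,0.014,0,0,0,1,0,0.0005,0.014,0,0,0,1,0,0.0005,0.014,0,0,0,1]'

```text
time: 11.7
tool_pos: [0.5865, -0.0187, 0.0791]
eef_rot: [-0.0, 0.72, 0.694, 0.001]
ft_force: [-2.4, 2.1, 10.7]
gripper_width: 0.0148
grip_force: 65.0
```

Run:
```python
from h import *
o=manip.get_obs();Rm=rot(o['eef_rot']);print(o['tool_pos'],np.degrees(np.arctan2(Rm[1,1],Rm[0,1])),o['ft_force'],o['moment'],Rm[:,2])
```

```text
[ 0.58646011 -0.01870845  0.07905438] -2.068047316699481 [-2.4465331   2.1310772  10.65747973] [0.41982752 0.64402986 0.07789216] [ 3.92638118e-04  1.67544663e-03 -9.99998519e-01]
```

Seated: TCP z 0.0791 against the expected 0.0794, with floor contact force. Release, rise, and check clearances on the -y side.

Call:
arm_command --commands '[0,0.0005,0.012,0,0,0,0.5,0,0.0005,0.012,0,0,0,0.5,0,0.0005,0.012,0,0,0,0.5,0,0.0005,0.012,0,0,0,0.5,0,0.0005,-0.03,0,0,0,0.5,0,0.0005,-0.08,0,0,0,0.5,0,0.0005,-0.14,0,0,0,0.5,0,0.0005,-0.14,0,0,0,0.5,0,0.0005,-0.14,0,0,0,0.5]'

```text
time: 12.6
tool_pos: [0.5877, -0.0196, 0.2195]
eef_rot: [0.001, 0.72, 0.694, 0.002]
ft_force: [-0.9, 0.7, -0.3]
gripper_width: 0.0425
grip_force: 0.0
```

Run:
```python
from h import *
o=manip.get_obs();Rm=rot(o['eef_rot']);print(o['tool_pos'],np.round(o['qpos'],2),np.degrees(np.arctan2(Rm[1,1],Rm[0,1])),o['gripper_width']);print(Rm.round(3))
w=snap('wrist','w4');s=snap('scene','s4');P=w['P'];F=w['frame'].astype(int)
m=(P[...,2]>.085)&(P[...,2]<.112)&(np.hypot(P[...,0]-.587,P[...,1]+.02)<.05)&(F[...,0]-F[...,2]>40);q=P[m];print('bar',len(q),cv2.minAreaRect(q[:,:2].astype(np.float32)),np.median(q[:,2]))
m=(P[...,2]>.055)&(P[...,2]<.068)&(np.hypot(P[...,0]-.587,P[...,1]-.011)<.03);q=P[m];print('earL',len(q),cv2.minAreaRect(q[:,:2].astype(np.float32)),np.median(q[:,2]))
# tall things along -y corridor
Q=np.vstack([load('w1')['P'].reshape(-1,3),load('s4')['P'].reshape(-1,3)]);Q=Q[np.isfinite(Q).all(1)]
m=(Q[:,2]>.03)&(Q[:,2]<.2)&(Q[:,0]>.48)&(Q[:,0]<.72)&(Q[:,1]<-.06)&(Q[:,1]>-.32)
H,a,b=np.histogram2d(Q[m,0],Q[m,1],bins=[np.arange(.48,.73,.02),np.arange(-.32,-.05,.02)]);print(H.astype(int))
print(totool((.4952,.2355,.12)))
```

```text
[ 0.58771689 -0.01957341  0.2195363 ] [-0.61  0.37  0.74  1.72 -0.27  1.15  0.17] -2.0807855049364314 0.042534665297970384
[[ 0.036  0.999  0.004]
 [ 0.999 -0.036  0.001]
 [ 0.001  0.004 -1.   ]]
bar 1744 ((0.585599958896637, -0.020315203815698624), (0.06335246562957764, 0.01592450961470604), 88.7840576171875) 0.10045313814427728
earL 456 ((0.5876716375350952, 0.004373651929199696), (0.02131078764796257, 0.03381029888987541), 88.44642639160156) 0.06258323695954893
[[  0   0   0   0   0   0   0   0   0   0   0   0   0]
 [  0   0   0   0   0   0   0   0   0   0   0   0   0]
 [  0   0   0   0   0   0   0   0   0   0   0   0   0]
 [  0   0   0   0   0   0   0   0   0   0   0   0   0]
 [  0   0   0   5 167   0   0   0   0   0   0   0   0]
 [  0   0   0  31 630   0   0   0   0   0   0   0   0]
 [  0   0   0  46 178   0   0   0   0   0   0   0   0]
 [  0   0   0   0   0   0   0   0   0   0   0   0   0]
 [  0   0   0   0   0   0   0   0   0   0   0   0   0]
 [  0   0   0   0   0   0   0   0   0   0   0   0   0]
 [  0   0   0   0   0   0   0   0   0   0   0   0   0]
 [  0   0   0   0   0   0   0   0   0   0  17  37   0]]
[ 0.25090688 -0.09909602  0.0962114 ]
```

Seated confirmed (bar top z 0.1005). The post stands at x 0.56–0.62, y −0.26…−0.22, which leaves just enough room for the pin approach. Going to the pin.

Call:
arm_command --commands '[0.04,-0.016,0,0,0,0,0.5,0.09,-0.035,0,0,0,-4,0.5,0.13,-0.05,0.01,0,0,-8,0.5,0.17,-0.067,0.03,0,0,-8,0.5,0.21,-0.083,0.05,0,0,-8,0.5,0.24,-0.095,0.07,0,0,-8,0.5,0.251,-0.099,0.096,0,0,-8,0.5,0.251,-0.099,0.096,0,0,-8,0.5,0.251,-0.099,0.096,0,0,-8,0.5,0.251,-0.099,0.096,0,0,-8,0.5,0.251,-0.099,0.096,0,0,-8,0.5]'

```text
time: 13.8
tool_pos: [0.4979, 0.2342, 0.1224]
eef_rot: [0.0, 0.671, 0.742, 0.001]
ft_force: [0.0, -0.4, 0.3]
gripper_width: 0.0424
grip_force: 0.0
```

Run:
```python
from h import *
o=manip.get_obs();Rm=rot(o['eef_rot']);print(o['tool_pos'],np.round(o['qpos'],2),np.degrees(np.arctan2(Rm[1,1],Rm[0,1])))
w=snap('wrist','w5');P=w['P'];F=w['frame'].astype(int)
m=(F[...,0]>120)&(F[...,1]<70)&(P[...,2]>.017)&(P[...,2]<.03)&(np.hypot(P[...,0]-.495,P[...,1]-.24)<.04);q=P[m];print('head',len(q),cv2.minAreaRect(q[:,:2].astype(np.float32)),np.median(q[:,2]))
m=(P[...,2]>.011)&(P[...,2]<.02)&(P[...,1]>.27)&(P[...,1]<.35)&(abs(P[...,0]-.488)<.02);q=P[m];q=q[:,:2]; l=cv2.fitLine(q.astype(np.float32),cv2.DIST_HUBER,0,.01,.01).ravel();print('shank',len(q),l,np.degrees(np.arctan2(l[1],l[0])),q[:,1].max())
```

```text
[0.49792336 0.23420215 0.12242879] [-1.    0.39  0.6   1.91 -0.27  0.92 -0.17] 5.787839049256175
head 1161 ((0.49428701400756836, 0.24049891531467438), (0.015439625829458237, 0.03790367394685745), 5.977901935577393) 0.02265923917745738
shank 1581 [ 0.10462765 -0.9945115   0.48806152  0.30398145] -83.99428 0.3372443457982021
```

Call:
arm_command --commands '[0,0,0.04,0,0,0,0.5,0,0,0.075,0,0,0,0.5,0,0,0.09,0,0,0,0.5,0,0,0.09,0,0,0,0.5,0,0,0.09,0,0,0,0.5,0,0,0.09,0,0,0,0.5]'

```text
time: 14.45
tool_pos: [0.4982, 0.236, 0.0331]
eef_rot: [0.0, 0.67, 0.743, 0.002]
ft_force: [0.5, -0.5, -0.9]
gripper_width: 0.0429
grip_force: 0.0
```

Run:
```python
from h import *
o=manip.get_obs();Rm=rot(o['eef_rot']);print(o['tool_pos'],np.degrees(np.arctan2(Rm[1,1],Rm[0,1])),totool((.4948,.2355,.0045)))
```

```text
[0.49821986 0.23604422 0.03313014] 5.921942202562918 [-0.00023456 -0.00355143  0.02861833]
```

Call:
arm_command --commands '[0,-0.003,0.012,0,0,0,0.5,0,-0.003,0.022,0,0,0,0.5,0,-0.003,0.026,0,0,0,0.5,0,-0.003,0.027,0,0,0,0.5,0,-0.003,0.027,0,0,0,0.5,0,-0.003,0.027,0,0,0,1,0,-0.003,0.027,0,0,0,1,0,-0.003,0.027,0,0,0,1,0,-0.003,0.027,0,0,0,1,0,-0.003,0.027,0,0,0,1]' --newtons 80

```text
time: 15.45
tool_pos: [0.4941, 0.2353, 0.0049]
eef_rot: [0.0, 0.67, 0.743, 0.001]
ft_force: [-1.0, -1.5, 5.0]
gripper_width: 0.0144
grip_force: 79.2
```

Run:
```python
from h import *
o=manip.get_obs();Rm=rot(o['eef_rot']);print(o['tool_pos'],np.degrees(np.arctan2(Rm[1,1],Rm[0,1])),o['gripper_width'],o['grip_force'],Rm.round(3))
print(totool((.5835,-.171,.18)))
```

```text
[0.49411896 0.2352921  0.00487517] 5.934918040467969 0.014378369148176036 79.21404004096985 [[-0.103  0.995  0.001]
 [ 0.995  0.103  0.001]
 [ 0.001  0.001 -1.   ]]
[-0.41326387  0.04705762 -0.17529831]
```

Call:
arm_command --commands '[0,0,-0.05,0,0,0,1,0,0,-0.1,0,0,0,1,0,0,-0.15,0,0,0,1,-0.02,0.002,-0.175,0,0,0,1,-0.07,0.008,-0.175,0,0,2,1,-0.12,0.014,-0.175,0,0,4,1,-0.165,0.019,-0.175,0,0,6,1,-0.21,0.024,-0.175,0,0,7.6,1,-0.255,0.029,-0.175,0,0,7.6,1,-0.3,0.034,-0.175,0,0,7.6,1,-0.345,0.039,-0.175,0,0,7.6,1,-0.385,0.043,-0.175,0,0,7.6,1,-0.413,0.0465,-0.175,0,0,7.6,1,-0.413,0.0465,-0.175,0,0,7.6,1,-0.413,0.0465,-0.175,0,0,7.6,1,-0.413,0.0465,-0.175,0,0,7.6,1,-0.413,0.0465,-0.175,0,0,7.6,1]'

```text
time: 17.15
tool_pos: [0.5827, -0.1687, 0.1789]
eef_rot: [-0.001, 0.716, 0.698, 0.0]
ft_force: [-0.3, -0.0, -1.4]
gripper_width: 0.0143
grip_force: 78.6
```

```bash
cat > pin.py <<'E'
from h import *
import sys
o=manip.get_obs();Rm=rot(o['eef_rot']);t=o['tool_pos'];print(t,np.round(o['qpos'],2),np.degrees(np.arctan2(Rm[1,1],Rm[0,1])),Rm[:,2].round(4),o['ft_force'])
w=snap('wrist',sys.argv[1]);P=w['P']
L=(P-t)@Rm   # tool coords
m=(L[...,0]>.03)&(L[...,0]<.11)&(abs(L[...,1])<.012)&(abs(L[...,2]+.006)<.012);q=L[m]
print('shank pts',len(q))
for a in np.arange(.03,.11,.01):
    k=q[(q[:,0]>a)&(q[:,0]<a+.01)]
    if len(k)>5: print(round(a,3),'y',np.percentile(k[:,1],[3,50,97]).round(4),'top z_t',np.percentile(k[:,2],10).round(4))
print('tip x_t',q[:,0].max() if len(q) else None)
m=(P[...,2]>.055)&(P[...,2]<.068)&(np.hypot(P[...,0]-.586,P[...,1]+.05)<.028);q=P[m]
if len(q)>10: print('earR',len(q),cv2.minAreaRect(q[:,:2].astype(np.float32)),np.median(q[:,2]))
E
python3 pin.py w6
```

```text
[ 0.58270905 -0.16866841  0.17890406] [-0.35  0.46  0.75  1.72 -0.35  1.1   0.49] -1.5025425085428465 [-5.0e-04  1.3e-03 -1.0e+00] [-0.26750117 -0.0049716  -1.38727133]
shank pts 5598
0.03 y [-0.0043  0.0003  0.0053] top z_t -0.0121
0.04 y [-0.0042  0.0007  0.0052] top z_t -0.012
0.05 y [-0.004   0.0007  0.0052] top z_t -0.012
0.06 y [-0.004   0.0007  0.0054] top z_t -0.012
0.07 y [-0.0042  0.0007  0.0053] top z_t -0.012
0.08 y [-0.0041  0.0007  0.0055] top z_t -0.0119
0.09 y [-0.0037  0.0007  0.0051] top z_t -0.0119
0.1 y [-0.0021  0.0007  0.0034] top z_t -0.0101
tip x_t 0.10294079592085077
earR 454 ((0.5865988731384277, -0.04531843960285187), (0.02034241333603859, 0.03408112749457359), 87.80683135986328) 0.06246811904481078
```

Call:
arm_command --commands '[-0.002,0,0.045,0,0,0,1,-0.002,0,0.09,0,0,0,1,-0.002,0,0.12,0,0,0,1,-0.002,0,0.138,0,0,0,1,-0.002,0,0.141,0,0,0,1,-0.002,0,0.141,0,0,0,1,-0.002,0,0.141,0,0,0,1,-0.002,0,0.141,0,0,0,1]'

```text
time: 18.0
tool_pos: [0.5837, -0.173, 0.0398]
eef_rot: [0.001, 0.717, 0.697, 0.001]
ft_force: [0.0, 0.8, -1.3]
gripper_width: 0.0143
grip_force: 78.7
```

```bash
python3 pin.py w7
```

```text
[ 0.58374215 -0.17295118  0.03983498] [-0.25  0.63  0.64  1.82 -0.49  0.85  0.6 ] -1.641039876986672 [ 2.8e-03 -3.0e-04 -1.0e+00] [ 0.04964279  0.7776707  -1.3472537 ]
shank pts 5601
0.03 y [-0.0043  0.0003  0.0053] top z_t -0.012
0.04 y [-0.0042  0.0003  0.0052] top z_t -0.012
0.05 y [-0.004   0.0007  0.0051] top z_t -0.012
0.06 y [-0.004   0.0007  0.0054] top z_t -0.0119
0.07 y [-0.0042  0.0004  0.0053] top z_t -0.012
0.08 y [-0.0041  0.0007  0.0052] top z_t -0.012
0.09 y [-0.0037  0.0007  0.0051] top z_t -0.0118
0.1 y [-0.0023  0.0007  0.0034] top z_t -0.0101
tip x_t 0.10299574600935642
```

Call:
arm_command --commands '[0,-0.001,0.002,0,0,0,1,0,-0.001,0.002,0,0,0,1,0.008,-0.001,0.002,0,0,0,1,0.014,-0.001,0.002,0,0,0,1,0.019,-0.001,0.002,0,0,0,1,0.024,-0.001,0.002,0,0,0,1,0.028,-0.001,0.002,0,0,0,1,0.028,-0.001,0.002,0,0,0,1,0.028,-0.001,0.002,0,0,0,1]'

```text
time: 18.95
tool_pos: [0.5824, -0.1448, 0.0363]
eef_rot: [0.0, 0.717, 0.697, 0.0]
ft_force: [-0.0, 0.7, -0.4]
gripper_width: 0.0142
grip_force: 78.7
```

```bash
python3 pin.py w8
python3 - <<'E'
from h import *
s=snap('scene','s5');u,v=proj(s,(.587,-.06,.06)).astype(int)
cv2.imwrite('pics/s5c.png',cv2.resize(s['frame'][v-50:v+50,u-60:u+60,::-1],(720,600),interpolation=cv2.INTER_CUBIC))
E
```

```text
[ 0.58243607 -0.14477229  0.03632961] [-0.3   0.62  0.64  1.84 -0.49  0.84  0.56] -1.6518264457556784 [ 2.e-04 -1.e-04 -1.e+00] [-0.00581322  0.68393541 -0.44729861]
shank pts 4933
0.03 y [-0.0043  0.0007  0.0053] top z_t -0.012
0.04 y [-0.0041  0.0007  0.0052] top z_t -0.0121
0.05 y [-0.004   0.0007  0.0051] top z_t -0.012
0.06 y [-0.004   0.0004  0.0054] top z_t -0.012
0.07 y [-0.0042  0.0007  0.0053] top z_t -0.012
0.08 y [-0.0102  0.0004  0.0101] top z_t -0.0123
0.09 y [-0.0069  0.0029  0.0112] top z_t -0.015
tip x_t 0.09098276945677945
earR 3093 ((0.5862431526184082, -0.051001179963350296), (0.008387046866118908, 0.03430892154574394), 89.05713653564453) 0.06253390737388076
```

The tip is inside the right ear with 0.7 N. Continuing.

Call:
arm_command --commands '[0.004,0.0003,-0.001,0,0,0,1,0.012,0.0003,-0.001,0,0,0,1,0.02,0.0003,-0.001,0,0,0,1,0.028,0.0003,-0.001,0,0,0,1,0.035,0.0003,-0.001,0,0,0,1,0.042,0.0003,-0.001,0,0,0,1,0.048,0.0003,-0.001,0,0,0,1,0.053,0.0003,-0.001,0,0,0,1,0.057,0.0003,-0.001,0,0,0,1,0.057,0.0003,-0.001,0,0,0,1,0.057,0.0003,-0.001,0,0,0,1]'

```text
time: 20.15
tool_pos: [0.5843, -0.088, 0.0373]
eef_rot: [0.0, 0.717, 0.697, -0.0]
ft_force: [0.5, 0.0, -0.8]
gripper_width: 0.014
grip_force: 78.7
```

```bash
python3 pin.py w9
```

```text
[ 0.58434597 -0.08799541  0.0373444 ] [-0.41  0.61  0.65  1.87 -0.48  0.83  0.46] -1.6647901172490138 [ 2.e-04 -2.e-04 -1.e+00] [ 0.45942072  0.00801093 -0.80935886]
shank pts 34
0.04 y [0.0112 0.0117 0.0119] top z_t -0.0176
0.09 y [0.0109 0.0115 0.0119] top z_t -0.0164
tip x_t 0.09524187087851387
earR 1216 ((0.5859304070472717, -0.06217498332262039), (0.03145255520939827, 0.03413891792297363), 88.849365234375) 0.0623628669533299
```

Call:
arm_command --commands '[0.003,0,0,0,0,0,1,0.006,0,0,0,0,0,1,0.008,0,0,0,0,0,1,0.0095,0,0,0,0,0,1,0.0105,0,0,0,0,0,1,0.0105,0,0,0,0,0,1]'

```text
time: 20.8
tool_pos: [0.5846, -0.0797, 0.0374]
eef_rot: [0.001, 0.718, 0.696, -0.001]
ft_force: [0.4, -5.2, -2.6]
gripper_width: 0.0139
grip_force: 78.6
```

Call:
arm_command --commands '[0.002,0,0,0,0,0,1,0.003,0,0,0,0,0,1,0.003,0,0,0,0,0,1]'

```text
time: 21.1
tool_pos: [0.5845, -0.0797, 0.0375]
eef_rot: [0.003, 0.718, 0.696, -0.002]
ft_force: [1.4, -9.1, -2.9]
gripper_width: 0.0138
grip_force: 78.3
```

Call:
arm_command --commands '[-0.002,0,0,0,0,0,1,-0.002,0,0,0,0,0,0.5,-0.002,0,0,0,0,0,0.5,-0.002,0,0,0,0,0,0.5,-0.002,0,0,0,0,0,0.5,-0.005,0,-0.03,0,0,0,0.5,-0.02,0,-0.07,0,0,0,0.5,-0.06,0,-0.12,0,0,0,0.5,-0.1,0,-0.15,0,0,0,0.5,-0.1,0,-0.15,0,0,0,0.5,-0.1,0,-0.15,0,0,0,0.5]'

```text
time: 22.2
tool_pos: [0.5822, -0.1769, 0.1892]
eef_rot: [0.002, 0.719, 0.695, 0.001]
ft_force: [0.8, 0.6, -0.6]
gripper_width: 0.043
grip_force: 0.0
```

Run:
```python
from h import *
o=manip.get_obs();print(o['tool_pos'],o['ft_force'],o['gripper_width'])
s=snap('scene','s6');w=snap('wrist','w10');P=w['P'];F=w['frame'].astype(int)
m=(F[...,0]>110)&(F[...,1]<70)&(P[...,2]>.02)&(P[...,2]<.08)&(np.hypot(P[...,0]-.586,P[...,1]+.075)<.05);q=P[m];print('head',len(q),np.percentile(q,[1,50,99],axis=0).round(4))
m=(P[...,2]>.085)&(P[...,2]<.112)&(np.hypot(P[...,0]-.587,P[...,1]+.02)<.05)&(F[...,0]-F[...,2]>40);q=P[m];print('bar',np.median(q[:,2]))
u,v=proj(s,(.587,-.03,.04)).astype(int)
A=cv2.resize(s['frame'][v-40:v+40,u-50:u+50,::-1],(500,400),interpolation=cv2.INTER_CUBIC)
u,v=np.clip(proj(w,(.587,-.04,.05)).astype(int),70,349)
B=cv2.resize(w['frame'][v-70:v+70,u-52:u+53,::-1],(300,400),interpolation=cv2.INTER_CUBIC)
cv2.imwrite('pics/fin.png',np.hstack([A,B]))
```

```text
[ 0.58218272 -0.17687272  0.18918135] [ 0.76530812  0.56178987 -0.59540081] 0.042959180339293655
head 1199 [[ 0.5776 -0.0948  0.0487]
 [ 0.5849 -0.076   0.052 ]
 [ 0.5931 -0.057   0.0545]]
bar 0.10008735220150422
```

View pics/fin.png

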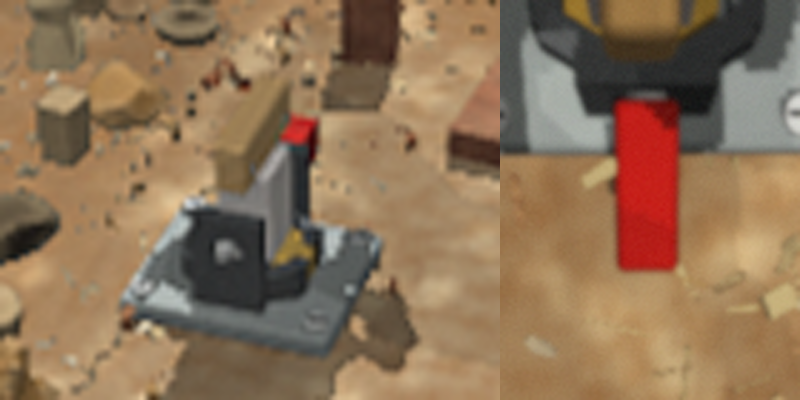

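The tip shows in the left ear's hole at (228,250), and the head sits at the right ear in the wrist view. There's a small light sliver at (650,97) that could be a gap, so I'm checking it.

Run:
```python
from h import *
w=load('w10');P=w['P'];F=w['frame'].astype(int)
m=(F[...,0]>110)&(F[...,1]<70)&(P[...,2]>.04)&(P[...,2]<.08)&(np.hypot(P[...,0]-.586,P[...,1]+.075)<.05);q=P[m]
print(np.polyfit(q[:,1],q[:,2],1),q[:,1].min(),q[:,1].max())
for y in np.arange(-.096,-.046,.004):
    k=q[(q[:,1]>y)&(q[:,1]<y+.004)]; print(round(y,3),len(k),np.median(k[:,2]).round(4) if len(k) else '')
# ear outer face top edge & strip between
n=(P[...,2]>.058)&(P[...,2]<.068)&(abs(P[...,0]-.586)<.018)&(P[...,1]<-.03)&(P[...,1]>-.07);e=P[n];print('ear top y',np.percentile(e[:,1],[1,50,99]).round(4))
s=load('s6');Q=s['P'];G=s['frame'].astype(int)
i=(abs(Q[...,0]-.588)<.007)&(Q[...,1]>.013)&(Q[...,1]<.05)&(Q[...,2]>.034)&(Q[...,2]<.054);print('tip side y',i.sum(),np.percentile(Q[i][:,1],[50,95,100]).round(4))
```

```text
[0.05177474 0.0559069 ] -0.0956149058038285 -0.05464205054289789
-0.096 98 0.0509
-0.092 122 0.0511
-0.088 124 0.0516
-0.084 124 0.0515
-0.08 129 0.0518
-0.076 130 0.0523
-0.072 133 0.0523
-0.068 139 0.0528
-0.064 122 0.0529
-0.06 66 0.053
-0.056 8 0.0456
-0.052 0 
-0.048 0 
ear top y [-0.0555 -0.0521 -0.047 ]
tip side y 23 [0.0144 0.0211 0.0212]
```

Head is within about 1 mm of the ear, drooping 3°. I'll give it one gentle nudge with closed fingers to be sure.

Call:
arm_command --commands '[0.03,0.001,0.04,0,0,0,1,0.03,0.001,0.085,0,0,0,1,0.03,0.001,0.125,0,0,0,1,0.03,0.001,0.15,0,0,0,1,0.03,0.001,0.153,0,0,0,1,0.038,0.001,0.153,0,0,0,1,0.048,0.001,0.153,0,0,0,1,0.058,0.001,0.153,0,0,0,1,0.064,0.001,0.153,0,0,0,1,0.067,0.001,0.153,0,0,0,1,0.067,0.001,0.153,0,0,0,1]' --newtons 20

```text
time: 23.4
tool_pos: [0.5853, -0.1074, 0.0351]
eef_rot: [0.001, 0.717, 0.697, 0.0]
ft_force: [-0.2, -0.2, 1.0]
gripper_width: -0.0002
grip_force: 0.3
```

Call:
arm_command --commands '[0.0015,0,0,0,0,0,1,0.003,0,0,0,0,0,1,0.0045,0,0,0,0,0,1,0.0045,0,0,0,0,0,1]'

```text
time: 23.8
tool_pos: [0.5854, -0.107, 0.0352]
eef_rot: [0.003, 0.718, 0.696, -0.001]
ft_force: [0.3, -6.6, 2.3]
gripper_width: 0.0
grip_force: 3.5
```

The head takes 6.6 N without moving, so it's hard against the ear. Back off and rise.

Call:
arm_command --commands '[-0.01,0,0,0,0,0,1,-0.03,0,0,0,0,0,1,-0.03,0,-0.04,0,0,0,1,-0.03,0,-0.09,0,0,0,1,-0.03,0,-0.14,0,0,0,1,-0.03,0,-0.14,0,0,0,1,-0.03,0,-0.14,0,0,0,1]'

```text
time: 24.5
tool_pos: [0.5845, -0.1323, 0.1752]
eef_rot: [-0.0, 0.717, 0.697, 0.001]
ft_force: [-0.8, 1.2, -0.6]
gripper_width: -0.0002
grip_force: 0.0
```

Run:
```python
from h import *
w=snap('wrist','w11');P=w['P'];F=w['frame'].astype(int)
m=(F[...,0]>110)&(F[...,1]<70)&(P[...,2]>.04)&(P[...,2]<.08)&(np.hypot(P[...,0]-.586,P[...,1]+.075)<.05);q=P[m];print(len(q),q[:,1].min(),q[:,1].max(),manip.get_obs()['tool_pos'])
m=(P[...,2]>.085)&(P[...,2]<.112)&(np.hypot(P[...,0]-.587,P[...,1]+.02)<.05)&(F[...,0]-F[...,2]>40);print(np.median(P[m][:,2]))
if len(q)>300: print(manip.close_job())
```

```text
1092 -0.09496327183225325 -0.05643384310374636 [ 0.58340612 -0.13186474  0.17359415]
0.10039765887033815
the job is handed in; nothing more can be done
None
```

The rest is seated on the pocket floor and the larger pin is through both ears and the post with its head against the right ear; nothing else was disturbed as far as I saw, and I handed the job in at about 24.6 s.

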